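# Set up the slotted spice rack

### The arm

A 6-joint arm with a two-finger parallel gripper is mounted at the origin on a cart in front of the work surface, level with it; the furniture and walls round the work are solid. World frame = base frame: x ahead of the robot, y to its left, z up, the work surface at z = 0. Lengths are in mm, angles in rad, forces in N, time in s.
With the tool pointing down it reaches from about 325 to 875 mm from the base axis. Payload 4.4 kg.
Tool frame: the origin (TCP) lies midway between the tips of the shut fingers; the grasp point (between the pads) lies 19 mm behind it (grip_point_offset is the z of the grasp point in the tool frame, in mm); z points along the fingers, y is the line along which they close (so a half turn about z gives the same grasp; the last joint's range is limited). The gripper opens to 85 mm and grips with 20 to 120 N. Pads are 22 mm wide; open, the fingers measure 114 mm over their backs; the gripper's body (76 mm by 85 mm) begins 54 mm behind the grasp point. The pads swing forward as they close: fully open they stand 13 mm farther back than shut.
Start: joints at [-1.329, 0.207, 1.542, -0, 1.393, -0.15], TCP at [220.085, -531.216, 231.282] pointing down, gripper open.
Joint ranges: [-2.73, 2.73], [-0.86, 2.22], [0.23, 2.46], [-1.11, 4.25], [0.08, 2.63], [-2.82, 2.82]. Speed limits (rad/s): [2.79, 2.79, 3.14, 3.14, 3.14, 3.14].

### API

Orientations are given as a rotation vector (axis times angle).
In Python, from rig import * gives the robot as it stands.
- The arm moves only by the tool move_arm, never from a script. Its argument "steps" is a list of rows, each a list of 3 entries, a list of its own where there are three numbers: the shift along the world's x, y, z in m, then the turn, a rotation vector about the world's x, y, z in degrees, then the opening in per cent of the stroke, from 0 (shut) to 100 (fully open). A call has 1 to 8 rows; each row is the pose to reach, as a shift and turn from the pose commanded when the call began; what a row does not reach only later rows make up. A row lasts 1/8 s, in which the tool goes at most 62.5 mm and 10.7 degrees, less where a joint would pass 70% of its speed; a pose out of reach is approached as far as the arm can. A call with a gripper value outside its range is refused whole. The fingers move at their own pace and stop on an object; "newtons" is the grip in N (left out, the last holds). Time passes only in rows, so rows that repeat a pose let the fingers close. It gives the time, the measured TCP pose, the force, the opening and the grip force at its end, in the units of the state.
- get_state(): the state, without advancing time (a new reading comes with each control period).
- camera(name): name is "scene" or "top" or "wrist"; returns a dict with "image" (480x640x3 uint8, blue, green, red), "mtx" (3x3 intrinsics, pixels), "R" (3x3) and "t" (3): a world point X has camera coordinates R X + t. Camera axes: x right, y down, z forward; pixel columns grow to the right and rows downward; lengths in mm; the calibration is good to about 2 mm. A picture is of the moment at which its call begins. There is no depth.
- finish_job(): hands the job in; it is judged then, once.
Trained networks look in a picture, given as the dict that the camera call returned (one of the last four; its "shot" number tells which), for a name from the list of things; names that differ only in an ending like _2 or _b are one class to them, and where a whole thing is asked for, a point or a joint stands for the part that bears it (a point fixed in the world has none). Each returns a list of dicts, best first, with "confidence" (0 to 1); they miss things now and then, are a little off and sometimes report something else, mostly with a low value. They report only what shows in the picture. A call takes as long as a camera call. They do not tell look-alikes from the thing itself.
- boxes_of(picture, name): "centre" ([x, y, z] in mm, in world coordinates, good to about 4 mm: the middle of the surface that is visible of it).
- regions_of(picture, name): "region" (480x640 bool, what is visible of it).
The state is a dict: "t": time; "qpos": joint angles; "qvel": joint speeds; "tau": joint torques, N m; "ee_pos": TCP position; "tcp_rot": TCP orientation; "wrist_force": force on the tool from outside, world axes, zero at the start; "torque": the same for the moment, N m; "gripper_width": finger opening in mm; "grasp_force": force on a finger pad.
Only numpy, scipy, OpenCV 4.12 (cv2) and the standard library are available. Lean on these libraries where they do the work, as an engineer would, in place of code of your own. Each camera call takes 0.05 s, during which the arm holds its last target. There are 200 camera calls.

### The job

Set up the spice rack: slide its slotted panel along the rail fully to the left end stop, and then turn the clamp knob clockwise until it is tight. Only then hook every loose white bracket into a slot of the panel and press it down until it snaps home, and stand every spice jar and salt shaker that is on the worktop upright in the middle of a bracket, one to a bracket. Leave the mug, the lemon and the match packet where they are.

Things in the scene. Friction and masses are not known exactly. Their poses are not given: they have to be found in the camera images.
- rack: slotted rack standing fixed on the worktop: aluminium base rail 420 long (y) and 36 high with black end stops, on which a steel panel with three slots slides. Origin on the worktop, mid-rail, in the plane of the panel's front face; +x away from the robot through the panel, +y along the rail (to the robot's left)
- slotted_panel (a joint): slide of the steel panel along the rail, metres: 0 at the right end, 0.07 fully home at the left end stop (+y of the rack). Stiff: 3 N. It can be dragged by the knob
- clamp_knob (a joint): turn of the clamp knob, rad: 0 loose, grows clockwise seen from above, tight against its stop at 1.5; friction 0.1 N m. With the panel home (within 3 mm) it swings a dog behind a lug on the rail, which then holds the panel to within 3 mm; elsewhere the dog may hit the lug and block the turn
- knob_grip (a point): grip point of the clamp knob, on its vertical axis, 138 mm above the worktop: black bar knob on a 26 mm post at the panel's right end; bar 48 long, 12 wide, 26 high (125 to 151 above the worktop). The bar points along the rack's +x turned 0.75 rad anticlockwise from above at joint 0, 0.75 rad clockwise at 1.5
- bracket_a: white steel shelf bracket with a dark hook behind, 50 wide (y), 92 long, 58 high, 130 g, may be absent; a, b, c are alike. Stands upright on its cheeks. Origin on the underside below mid-shelf; z up, +x to its back (hook). Shelf x -40..37, top z=36. Cheeks 33 high, outer faces y=+-25: grip across them, x -35..30. Back plate x 37..40, z 0..58, rolled lower edge
- bracket_b: as bracket_a, may be absent. Hook: tongue 24 wide, z 50..55, back to x=51; from its end a lip hangs to z=33; gap from the plate's rear face (x=40) to the lip 5 mm at the top, 6.7 at the tip. To hang: square to the panel, origin 21 (19 to 24) mm above a seat, move +x till the back plate touches, lower till the rolled edge meets the spring catch (about 11 above the seat)
- bracket_c: as bracket_a, may be absent. Let go on the catch, a bracket mostly hangs 7 to 10 mm above the seat, unlocked, leaning a little. Pressing down on the shelf near its back with some 5 to 12 N snaps it past the catch to the seat (within 1 mm): locked
- spice_a: glass spice jar with a wide mustard-yellow cap, 44 mm round, 100 high (mm), 0.1 kg, upright, origin at the centre of its underside, z up (may be absent)
- spice_b: slimmer glass spice jar with a dark brown cap, 41 mm round, 104 high (mm), 0.1 kg, upright, origin at the centre of its underside, z up (may be absent)
- salt_shaker: salt shaker, grey and clear, 44 mm round up to 74 mm height, 34 mm round above, 90 high (mm), 0.1 kg, upright, origin at the centre of its underside, z up (may be absent)
- seat_0 (a point): where the origin of a bracket locked in the slot nearest the knob (right) lies: 40 mm in front of the panel's front face, 55 mm above the worktop; axes as the locked bracket's: x into the panel, y along it to the left, z up. Slots are 95 mm apart along y
- stand_0 (a point): middle of the shelf top of a bracket locked at seat_0: 36 mm above that seat, 91 mm above the worktop
- seat_1 (a point): where the origin of a bracket locked in the middle slot lies: 40 mm in front of the panel's front face, 55 mm above the worktop; axes as the locked bracket's: x into the panel, y along it to the left, z up. Panel: 4 mm sheet, 270 wide, top edge 148 mm above the worktop; slots 30 wide, 31 high, lower edge 50 mm above the seat
- stand_1 (a point): middle of the shelf top of a bracket locked at seat_1: 36 mm above that seat, 91 mm above the worktop
- seat_2 (a point): where the origin of a bracket locked in the left slot lies: 40 mm in front of the panel's front face, 55 mm above the worktop; axes as the locked bracket's: x into the panel, y along it to the left, z up. The spring catch, a brass ball 8 mm above seat height below each slot, sticks 3 mm out of the panel
- stand_2 (a point): middle of the shelf top of a bracket locked at seat_2: 36 mm above that seat, 91 mm above the worktop
- mug: dark mug, 88 mm round with handle, 106 high; not part of the job, origin under its centre
- lemon: lemon, 78x55x56 mm, among the brackets near the front edge; not part of the job
- match_packet: small green paper match packet, 39x76x16 mm, lying near the front edge; not part of the job
Mind the look-alikes: they are no part of the job. Leave any green look-alike of the bracket_c alone.

How it is judged (in metres and radians):
On the way, in this order (a step that is already met when the one before it is completed fails the run):
1. the panel is slid fully to the left stop while the knob is still loose (value of joint slotted_panel above 0.066 m and value of joint clamp_knob below 1 rad), for 0.2 s.
2. the clamp knob is tight with the panel home (value of joint clamp_knob above 1.2 rad and value of joint slotted_panel above 0.0645 m), for 0.2 s.
3. every bracket is hooked in and pressed home ((distance between bracket_a and seat_0 below 0.006 m or distance between bracket_a and seat_1 below 0.006 m or distance between bracket_a and seat_2 below 0.006 m) and angle between each of bracket_a, bracket_b, bracket_c's own z axis and vertical below 0.09 rad and linear speed of each of bracket_a, bracket_b, bracket_c below 0.02 m/s and (distance between bracket_b and seat_0 below 0.006 m or distance between bracket_b and seat_1 below 0.006 m or distance between bracket_b and seat_2 below 0.006 m) and (distance between bracket_c and seat_0 below 0.006 m or distance between bracket_c and seat_1 below 0.006 m or distance between bracket_c and seat_2 below 0.006 m)), for 0.2 s.
At the end, for the whole second after the job is handed in: Panel home (slide above 0.0645) and knob tight (above 1.2 rad); every present bracket locked in a slot (origin within 6 mm of a seat, tilt below 0.09 rad); every present jar and shaker upright (tilt below 0.15 rad) within 22 mm of the middle of a locked bracket's shelf; all at rest (all of step 2 and all of step 3 and (distance between spice_a and stand_0 below 0.022 m or distance between spice_a and stand_1 below 0.022 m or distance between spice_a and stand_2 below 0.022 m) and angle between each of spice_a, spice_b, salt_shaker's own z axis and vertical below 0.15 rad and linear speed of each of spice_a, spice_b, salt_shaker below 0.02 m/s and (distance between spice_b and stand_0 below 0.022 m or distance between spice_b and stand_1 below 0.022 m or distance between spice_b and stand_2 below 0.022 m) and (distance between salt_shaker and stand_0 below 0.022 m or distance between salt_shaker and stand_1 below 0.022 m or distance between salt_shaker and stand_2 below 0.022 m)); the robot touches nothing.
It fails at once if a bracket is hung on the panel before the knob is tight (value of joint clamp_knob below 1.2 rad and (distance between any of bracket_a, bracket_b, bracket_c and seat_0 below 0.015 m or distance between any of bracket_a, bracket_b, bracket_c and seat_1 below 0.015 m or distance between any of bracket_a, bracket_b, bracket_c and seat_2 below 0.015 m)).
It fails at once if the mug is pushed away (distance of mug from where it was at the start of the episode above 0.06 m).
It fails at once if the lemon is pushed away (distance of lemon from where it was at the start of the episode above 0.06 m).
It fails at once if the match_packet is pushed away (distance of match_packet from where it was at the start of the episode above 0.06 m).
Of bracket_a, bracket_b, bracket_c only 2 to 3 are there at a start; the rules pass over those that are not, and their reading is None.
Of spice_a, spice_b, salt_shaker only 1 to 2 are there at a start; the rules pass over those that are not, and their reading is None.
At some moment in a run one of bracket_a, bracket_b, bracket_c may be knocked a few centimetres aside while the robot is not near it.
It also fails if it takes over 210 s, if anything falls off the work surface, if the arm or the gripper's body presses on something with over 40 N, if the wrist force passes 120 N, or if a joint passes its speed limit or range.

## Working session

There is one attempt and no reset: what is moved stays moved. The work goes in short steps, Python scripts to look and compute and a tool call to move; the robot and the scene stay as the last step left them, time stands still between calls to the robot, and variables do not carry over. Pictures are saved under pics/ and viewed, at most 16 in all, crops included, and the job is handed in when it is done.

Besides the shell and the picture viewer there is one more tool, called after "Call:" by a JSON object that holds its "method" and its "body". move_arm: Moves the arm, as the interface text tells. Its arguments: {"type":"object","properties":{"steps":{"type":"array"},"newtons":{"type":"number"}},"required":["steps"]}

```bash
ls; mkdir -p pics; python3 - <<'E'
from rig import *
import cv2
s=get_state();print(s)
for n in("scene","top"):
    p=camera(n);cv2.imwrite(f"pics/{n}0.png",p["image"]);print(n,p["mtx"],p["R"],p["t"])
    for o in("rack","slotted_panel","clamp_knob","bracket_a","spice_a","spice_b","salt_shaker","mug","lemon","match_packet"):
        print(o,[( [round(float(v)) for v in b["centre"]],round(b["confidence"],2)) for b in boxes_of(p,o)])
E
```

```text
pics
{'t': 0.0, 'qpos': array([-1.32850112e+00,  2.07450083e-01,  1.54297441e+00, -3.10059927e-06,
        1.39349840e+00, -1.50491351e-01]), 'qvel': array([-0.00182828,  0.00011415,  0.00056152,  0.00026659, -0.00083605,
       -0.00015426]), 'tau': array([-7.52185715e-04, -3.83041513e+01, -2.91593689e+01, -3.21135731e-04,
        1.06049489e-02,  1.25439055e-05]), 'ee_pos': array([ 219.89672792, -530.46188614,  230.09898456]), 'tcp_rot': array([-3.07891795e+00, -6.12575735e-01,  1.72617527e-04]), 'wrist_force': array([ 0.08469799, -0.96164102,  0.80237001]), 'torque': array([-0.02380405, -0.07403559, -0.00384048]), 'grasp_force': 0.0, 'gripper_width': 85.62967306230269}
scene [[578.17116199   0.         317.94947458]
 [  0.         578.17116199 243.41308767]
 [  0.           0.           1.        ]] [[ 0.08356312 -0.99632259 -0.01893422]
 [-0.5597907  -0.03121425 -0.82804592]
 [ 0.82440983  0.0797933  -0.56034048]] [ -51.33849198  392.9307583  1115.23035265]
rack [([619, -106, 64], 0.87), ([616, -94, 84], 0.59)]
slotted_panel [([616, -92, 85], 0.93)]
clamp_knob [([635, -172, 138],
[... 313 characters left out ...]
], 0.83)]
top [[497.06525672   0.         313.3157341 ]
 [  0.         497.06525672 244.82615515]
 [  0.           0.           1.        ]] [[ 0.02904977 -0.99939901 -0.01891376]
 [-0.99509907 -0.0271252  -0.09508974]
 [ 0.09451956  0.0215834  -0.99528901]] [  -4.34828765  526.14618985 1350.04227572]
rack [([627, -36, 38], 0.82)]
slotted_panel [([627, -41, 55], 0.98)]
clamp_knob [([643, -175, 147], 0.69), ([633, -42, 53], 0.54)]
bracket_a [([429, 108, 36], 0.82), ([493, 397, 40], 0.62), ([518, 259, 35], 0.56)]
spice_a [([428, -179, 100], 0.57)]
spice_b [([428, -179, 100], 0.57)]
salt_shaker []
mug [([539, -415, 61], 0.68)]
lemon [([387, 240, 51], 0.94)]
match_packet [([350, -96, 13], 0.86)]
```

View pics/scene0.png

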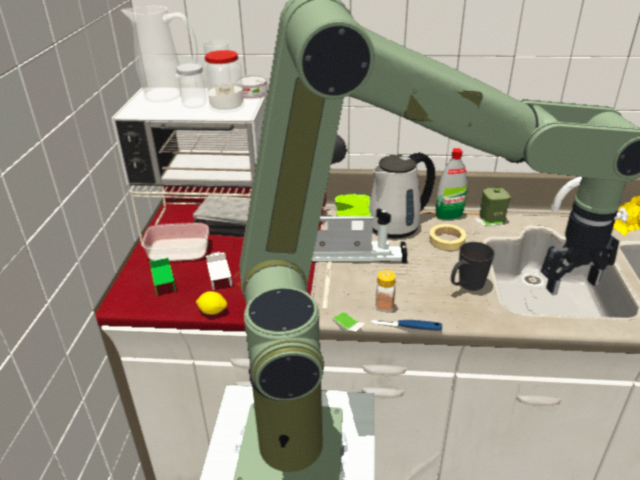

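View pics/top0.png

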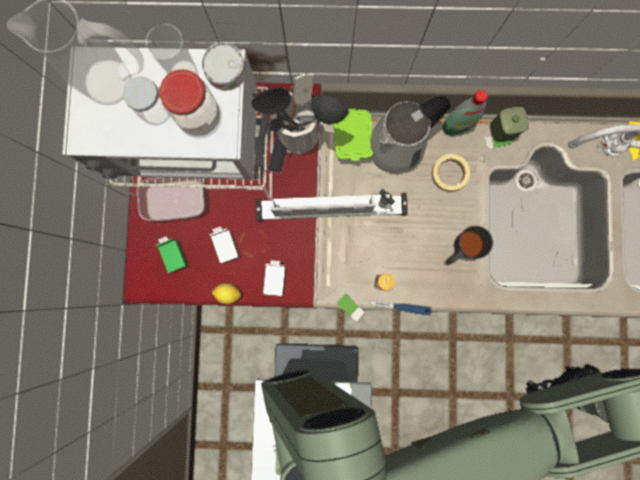

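Top view: white brackets at (223,245) and (274,279); the object at (171,254) is the green look-alike, which I leave alone. There is one jar, spice_a with a yellow cap, at (386,282). The rack runs (257,209)–(407,203), with the knob near (386,200). I'll check an enlarged crop.

```bash
cat > h.py <<'E'
from rig import *
import cv2, numpy as np
def w(p,u,v,z):
    d=p["R"].T@np.linalg.inv(p["mtx"])@np.array([u,v,1.]); c=-p["R"].T@p["t"]
    return c+d*(z-c[2])/d[2]
def px(p,X):
    q=p["mtx"]@(p["R"]@np.array(X,float)+p["t"]); return q[:2]/q[2]
E
python3 - <<'E'
from h import *
p=camera("top");I=p["image"]
a=cv2.resize(I[180:310,150:415],None,fx=3,fy=3,interpolation=cv2.INTER_CUBIC)
cv2.imwrite("pics/c1.png",a)
for b in regions_of(p,"bracket_a")[:4]:
    m=b["region"].astype(np.uint8);c=I[m>0].mean(0)
    r=cv2.minAreaRect(cv2.findNonZero(m)); bx=cv2.boxPoints(r)
    print(b["confidence"],c.round(),r,[w(p,*q,36)[:2].round().tolist() for q in bx])
for n in("spice_a","clamp_knob","slotted_panel"):
  for b in regions_of(p,n)[:2]:
    m=b["region"].astype(np.uint8); r=cv2.minAreaRect(cv2.findNonZero(m)); z={"spice_a":100,"clamp_knob":151,"slotted_panel":148}[n]
    print(n,b["confidence"],r,[w(p,*q,z)[:2].round().tolist() for q in cv2.boxPoints(r)])
E
```

```text
0.79 [ 96. 169.  90.] ((171.91604614257812, 252.39413452148438), (33.83256149291992, 21.10263442993164), 70.01689147949219) [[526.0, 445.0], [548.0, 391.0], [461.0, 354.0], [440.0, 408.0]]
0.7 [233. 237. 238.] ((274.5742492675781, 277.2574462890625), (19.104713439941406, 33.03523635864258), 5.710592269897461) [[390.0, 142.0], [480.0, 137.0], [476.0, 84.0], [387.0, 90.0]]
0.59 [225. 231. 232.] ((224.06300354003906, 242.94773864746094), (33.70750045776367, 18.691871643066406), 68.74949645996094) [[557.0, 299.0], [577.0, 251.0], [491.0, 214.0], [471.0, 261.0]]
spice_a 0.81 ((384.5, 281.5), (17.0, 21.0), 90.0) [[450.0, -151.0], [451.0, -205.0], [407.0, -206.0], [406.0, -151.0]]
spice_a 0.54 ((332.43365478515625, 203.5044403076172), (22.350385665893555, 123.45927429199219), 86.18592071533203) [[644.0, 127.0], [674.0, -198.0], [615.0, -202.0], [585.0, 121.0]]
slotted_panel 0.69 ((331.99530029296875, 203.93783569335938), (22.4619140625, 124.25104522705078), 85.71085357666016) [[633.0, 124.0], [664.0, -190.0], [607.0, -195.0], [575.0, 117.0]]
```

View pics/c1.png

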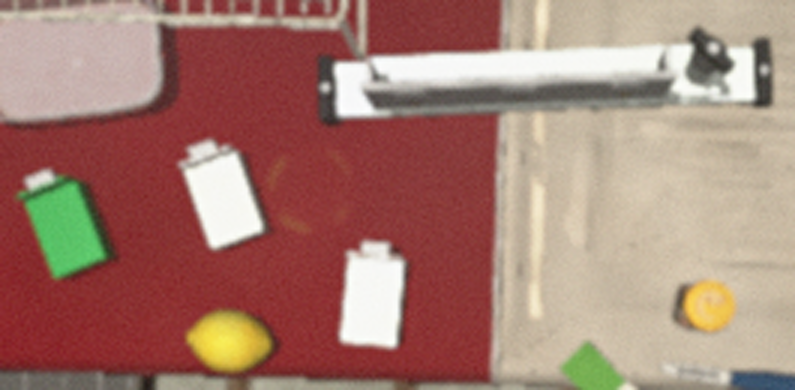

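Call:
{"method": "move_arm", "body": {"steps": [[[0.03,0.05,0.06],[0,0,0],100],[[0.07,0.1,0.09],[0,0,5],80],[[0.11,0.15,0.09],[0,0,10],60],[[0.15,0.2,0.09],[0,0,15],50],[[0.19,0.25,0.09],[0,0,20],40],[[0.23,0.3,0.09],[0,0,20],40],[[0.28,0.35,0.09],[0,0,20],40],[[0.32,0.36,0.09],[0,0,20],40]]}}

```text
t: 2.35
ee_pos: [528.2, -176.7, 322.1]
tcp_rot: [2.926, 1.139, 0.001]
wrist_force: [0.4, -1.4, 0.9]
gripper_width: 34.2
grasp_force: 0.0
```

```bash
python3 - <<'E'
from h import *
s=get_state();print(s["t"],s["ee_pos"],s["tcp_rot"],s["qpos"],s["gripper_width"])
p=camera("wrist");cv2.imwrite("pics/w1.png",p["image"]);print(p["R"],-p["R"].T@p["t"])
for o in("clamp_knob","slotted_panel","rack"):
    print(o,[( [round(float(v)) for v in b["centre"]],round(b["confidence"],2)) for b in boxes_of(p,o)])
np.save("w1.npy",p,allow_pickle=True)
E
```

```text
2.35 [ 528.17355612 -176.69975483  322.06392211] [2.92632577e+00 1.13942149e+00 1.12378689e-03] [-4.78070211e-01  1.11699726e-01  1.46450547e+00 -2.97295287e-04
  1.56396579e+00  3.50110846e-01] 34.2456210302686
[[ 6.77010342e-01 -7.35973371e-01  4.40601224e-04]
 [-7.07337874e-01 -6.50503397e-01  2.76619708e-01]
 [-2.03298127e-01 -1.87586057e-01 -9.60979366e-01]] [ 579.14738738 -129.03175509  465.33903785]
clamp_knob []
slotted_panel [([638, -116, 70], 0.63)]
rack [([636, -133, 39], 0.95), ([640, -177, 148], 0.69), ([638, -121, 71], 0.52)]
```

View pics/w1.png

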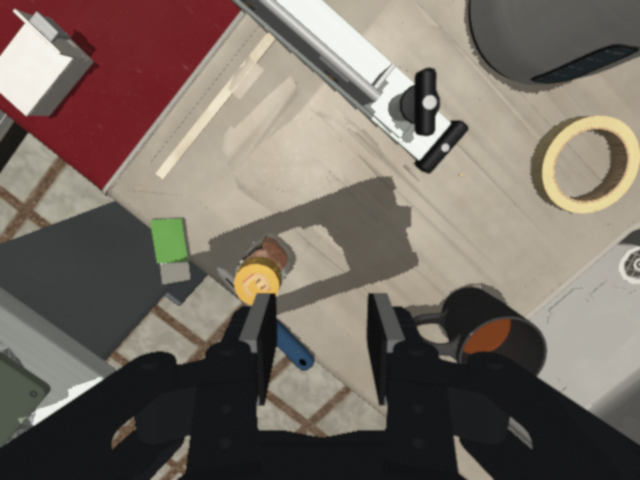

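Wrist view: knob bar centred at (427,101), pointing along the image vertical, so the fingers are already aligned across it. The right end stop is at (441,147). I'll measure the knob position and the rack yaw.

```bash
python3 - <<'E'
from h import *
p=np.load("w1.npy",allow_pickle=True).item();I=p["image"]
cv2.imwrite("pics/c2.png",cv2.resize(I[0:180,230:480],None,fx=3.2,fy=3.2,interpolation=cv2.INTER_CUBIC))
print("knob",w(p,427,101,148),"barends",w(p,426,70,151),w(p,426,132,151))
t=camera("top")
a=w(t,150+326/3,180+88/3,38);b=w(t,150+764/3,180+70/3,38);print(a,b,np.degrees(np.arctan2(-(a-b)[0],(a-b)[1])),np.linalg.norm(a-b))
print("knob top",w(t,150+711/3,180+55/3,151))
E
```

```text
knob [ 642.70259753 -175.93415356  148.        ] barends [ 656.01229285 -159.70293486  151.        ] [ 626.62551365 -190.82609061  151.        ]
[619.24715951 164.1152751   38.        ] [ 646.36278678 -237.87835461   38.        ] 3.8589197564059696 402.9071053838818
knob top [ 637.15588478 -175.01754492  151.        ]
```

View pics/c2.png

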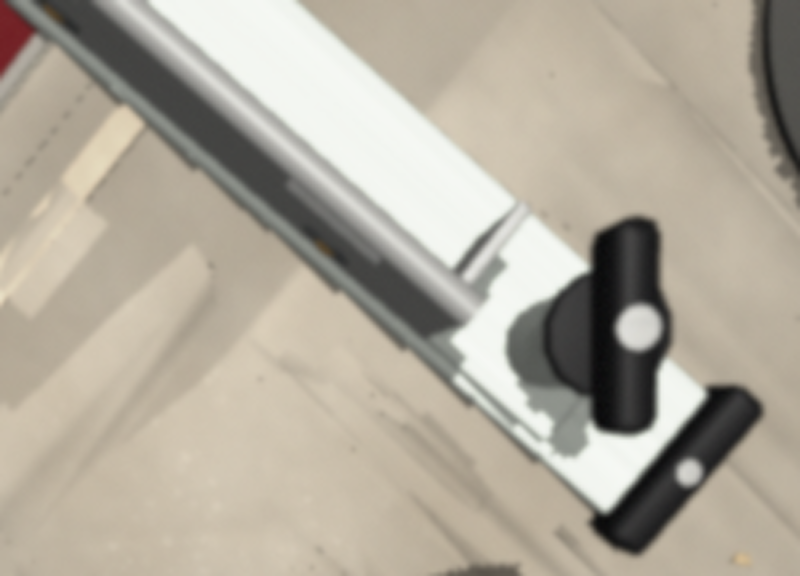

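Call:
{"method": "move_arm", "body": {"steps": [[[0.05,-0.003,-0.05],[0,0,0],40],[[0.101,-0.005,-0.1],[0,0,0],40],[[0.101,-0.005,-0.12],[0,0,0],40],[[0.101,-0.005,-0.12],[0,0,0],40],[[0.101,-0.005,-0.12],[0,0,0],40]]}}

```text
t: 3.22
ee_pos: [627.8, -185.1, 203.2]
tcp_rot: [2.927, 1.136, 0.002]
wrist_force: [0.1, 0.4, 0.6]
gripper_width: 34.1
grasp_force: 0.0
```

```bash
python3 - <<'E'
from h import *
p=np.load("w1.npy",allow_pickle=True).item()
print(w(p,429.4,102.2,152), w(p,372,99,148))
t=camera("top");s=get_state();print(s["ee_pos"],s["tcp_rot"],s["gripper_width"])
p=camera("wrist");cv2.imwrite("pics/w2.png",p["image"]);print(px(p,[641,-176,151]))
E
```

```text
[ 642.51205141 -177.22390811  152.        ] [ 616.38911163 -145.27981001  148.        ]
[ 628.32641533 -185.13283644  204.12295895] [2.92611465 1.13545472 0.00405124] 34.55814158516389
[325.79117239 236.15654935]
```

View pics/w2.png

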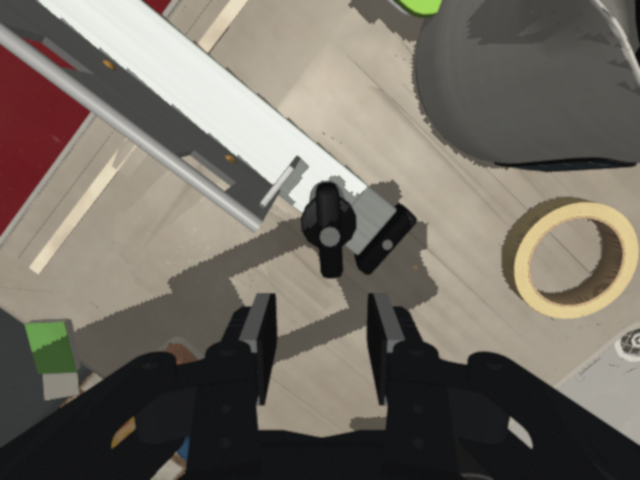

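The silver cap on the knob axis is at (330,236), which puts the axis at about (642,-177). Descending to grip.

Call:
{"method": "move_arm", "body": {"steps": [[[0.014,0.008,0],[0,0,0],40],[[0.014,0.008,-0.03],[0,0,0],40],[[0.014,0.008,-0.06],[0,0,0],40],[[0.014,0.008,-0.075],[0,0,0],40],[[0.014,0.008,-0.075],[0,0,0],0],[[0.014,0.008,-0.075],[0,0,0],0],[[0.014,0.008,-0.075],[0,0,0],0],[[0.014,0.008,-0.075],[0,0,0],0]], "newtons": 60}}

```text
t: 4.32
ee_pos: [643.3, -175.9, 127.4]
tcp_rot: [2.926, 1.138, 0.004]
wrist_force: [3.1, -0.0, -0.0]
gripper_width: 10.7
grasp_force: 62.1
```

Call:
{"method": "move_arm", "body": {"steps": [[[-0.001,0.015,0],[0,0,0],0],[[-0.002,0.03,0],[0,0,0],0],[[-0.003,0.045,0],[0,0,0],0],[[-0.004,0.06,0],[0,0,0],0],[[-0.0048,0.07,0],[0,0,0],0],[[-0.005,0.073,0],[0,0,0],0],[[-0.005,0.073,0],[0,0,0],0],[[-0.005,0.073,0],[0,0,0],0]]}}

```text
t: 5.32
ee_pos: [640.9, -139.6, 127.8]
tcp_rot: [2.877, 1.105, -0.015]
wrist_force: [11.1, -84.5, -24.5]
gripper_width: 10.8
grasp_force: 60.5
```

Call:
{"method": "move_arm", "body": {"steps": [[[0.001,-0.015,0],[0,0,0],0],[[0.002,-0.028,0],[0,0,0],0],[[0.002,-0.034,0],[0,0,0],0],[[0.002,-0.034,0],[0,0,0],0]]}}

```text
t: 5.82
ee_pos: [640.9, -141.1, 127.5]
tcp_rot: [2.923, 1.132, 0.004]
wrist_force: [5.4, -8.9, -3.7]
gripper_width: 11.1
grasp_force: 63.5
```

```bash
python3 - <<'E'
from h import *
p=camera("top");I=p["image"];s=get_state();print(s["ee_pos"],s["wrist_force"],s["torque"])
cv2.imwrite("pics/c3.png",cv2.resize(I[180:230,240:420],None,fx=4.4,fy=4.4,interpolation=cv2.INTER_CUBIC))
E
```

```text
[ 640.93109134 -141.05926033  127.45056999] [ 5.26059933 -8.89493019 -3.90385022] [-1.29420728 -0.77575154 -0.08541772]
```

View pics/c3.png

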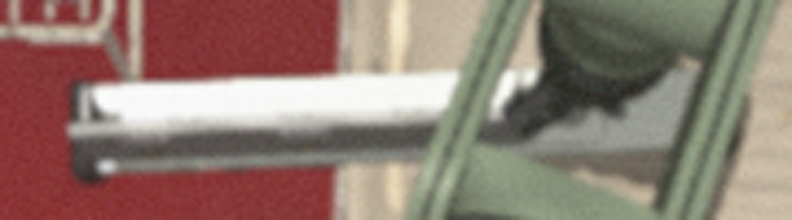

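Panel home: its left end meets the stop at crop (80,130). Now the knob, clockwise.

Call:
{"method": "move_arm", "body": {"steps": [[[0,0,0],[0,0,-10],0],[[0,0,0],[0,0,-20],0],[[0,0,0],[0,0,-30],0],[[0,0,0],[0,0,-40],0],[[0,0,0],[0,0,-50],0],[[0,0,0],[0,0,-60],0],[[0,0,0],[0,0,-70],0],[[0,0,0],[0,0,-75],0]]}}

```text
t: 6.88
ee_pos: [641.1, -141.5, 127.5]
tcp_rot: [3.008, -0.884, 0.012]
wrist_force: [6.2, -10.3, -3.0]
gripper_width: 10.9
grasp_force: 63.5
```

Call:
{"method": "move_arm", "body": {"steps": [[[0,0,0],[0,0,-6],0],[[0,0,0],[0,0,-12],0],[[0,0,0],[0,0,-13],0],[[0,0,0],[0,0,-13],0]]}}

```text
t: 7.38
ee_pos: [641.1, -141.6, 127.6]
tcp_rot: [2.893, -1.206, 0.013]
wrist_force: [5.5, -10.7, -3.7]
gripper_width: 11.0
grasp_force: 86.2
```

Call:
{"method": "move_arm", "body": {"steps": [[[0,0,0],[0,0,0],40],[[0,0,0],[0,0,0],40],[[0,0,0.03],[0,0,0],40],[[0,0,0.08],[0,0,0],40],[[-0.03,0,0.14],[0,0,10],40],[[-0.06,0.02,0.19],[0,0,20],50],[[-0.1,0.04,0.2],[0,0,30],60],[[-0.13,0.06,0.2],[0,0,40],60]]}}

```text
t: 8.38
ee_pos: [508.2, -75.8, 328.8]
tcp_rot: [3.138, -0.141, 0.006]
wrist_force: [0.4, 0.1, -0.2]
gripper_width: 51.2
grasp_force: 0.0
```

```bash
python3 - <<'E'
from h import *
s=get_state();print(s["t"],s["ee_pos"],s["tcp_rot"],s["qpos"],s["wrist_force"])
p=camera("wrist");I=p["image"];cv2.imwrite("pics/w3.png",I);np.save("w3.npy",p,allow_pickle=True);print(-p["R"].T@p["t"])
E
```

```text
8.375 [508.18524541 -75.8083723  328.8499784 ] [ 3.13776037 -0.14149497  0.00574889] [-3.16876121e-01  1.20844918e-02  1.55614836e+00  3.67886222e-04
  1.56966222e+00  1.34404792e+00] [ 0.41904484  0.08208517 -0.21121512]
[577.06653235 -82.17596816 472.36772456]
```

View pics/w3.png

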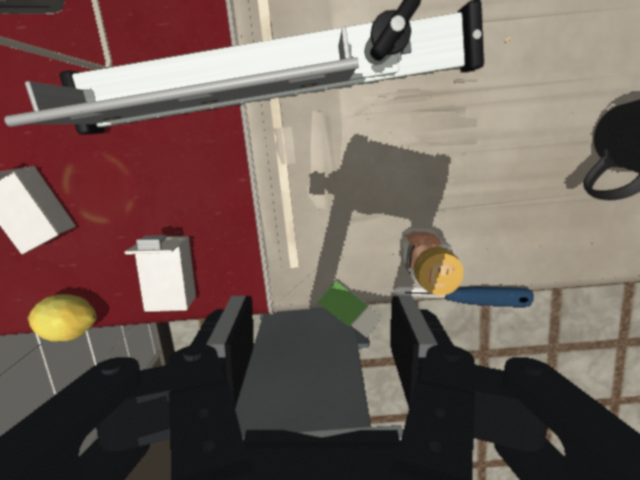

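The panel's top edge runs (8,120)–(357,67), the bar is now turned, and the jar is at (438,270). I'll fit the panel's front edge to get the seats.

```bash
python3 - <<'E'
from h import *
p=np.load("w3.npy",allow_pickle=True).item();g=cv2.GaussianBlur(cv2.cvtColor(p["image"],cv2.COLOR_BGR2GRAY),(3,3),0).astype(int)
P=[]
for u in range(30,345,15):
    v0=int(round(120-(u-8)*54/349)); col=g[v0-10:v0+14,u]; d=np.diff(col); v=v0-10+np.argmin(d[6:])+6+.5
    P.append(w(p,u,v,148)[:2]); 
    if u in(30,180,330): print(u,v0,col)
P=np.array(P);k=np.polyfit(P[:,1],P[:,0],1);r=P[:,0]-np.polyval(k,P[:,1]);ok=abs(r)<2;k=np.polyfit(P[ok,1],P[ok,0],1)
print(k,np.degrees(np.arctan(-k[0])),r.round(1))
for v0,rng in((66,range(340,370)),(120,range(0,25))):
    print([ (u,g[v0-4:v0+6,u].max()) for u in rng])
print("ends",w(p,8,121,148),w(p,357,68,148))
E
```

```text
30 117 [ 60  59  60  69  92 123 151 169 179 183 183 177 168 155 138 115  90  71
  60  57  57  57  57  59]
180 93 [244 243 236 215 188 175 179 189 197 197 185 169 152 134 117 105  99  92
  80  71  67  66  66  68]
330 70 [228 203 180 175 185 197 204 198 182 164 147 127 104  83  70  66  66  66
  66  66  66  67  74  93]
[-7.01115130e-02  6.07460801e+02] 4.010530959834231 [-0.3  0.  -0.4  0.6  0.9 -0.2  0.1 -0.3 -0.  -0.4  0.5  0.8 -0.3 -0.7
 -0.4 -0.8 -0.5 -0.9  1.4  1.7 -0.7]
[(340, np.int64(201)), (341, np.int64(202)), (342, np.int64(202)), (343, np.int64(202)), (344, np.int64(200)), (345, np.int64(200)), (346, np.int64(200)), (347, np.int64(201)), (348, np.int64(201)), (349, np.int64(200)), (350, np.int64(199)), (351, np.int64(199)), (352, np.int64(199)), (353, np.int64(200)), (354, np.int64(200)), (355, np.int64(202)), (356, np.int64(230)), (357, np.int64(238)), (358, np.int64(241)), (359, np.int64(243)), (360, np.int64(244)), (361, np.int64(244)), (362, np.int64(245)), (363, np.int64(245)), (364, np.int64(245)), (365, np.int64(245)), (366, np.int64(245)), (367, np.int64(245)), (368, np.int64(245)), (369, np.int64(243))]
[(0, np.int64(57)), (1, np.int64(57)), (2, np.int64(61)), (3, np.int64(79)), (4, np.int64(113)), (5, np.int64(149)), (6, np.int64(171)), (7, np.int64(180)), (8, np.int64(182)), (9, np.int64(183)), (10, np.int64(183)), (11, np.int64(182)), (12, np.int64(182)), (13, np.int64(183)), (14, np.int64(183)), (15, np.int64(183)), (16, np.int64(183)), (17, np.int64(183)), (18, np.int64(183)), (19, np.int64(183)), (20, np.int64(183)), (21, np.int64(183)), (22, np.int64(183)), (23, np.int64(183)), (24, np.int64(183))]
ends [600.03804305 155.01797222 148.        ] [ 613.74300298 -111.41728748  148.        ]
```

Call:
{"method": "move_arm", "body": {"steps": [[[-0.02,0.03,0],[0,0,0],80],[[-0.04,0.07,0],[0,0,0],100],[[-0.08,0.12,0],[0,0,0],100],[[-0.11,0.16,0],[0,0,2],100],[[-0.13,0.19,0],[0,0,2],100],[[-0.13,0.19,0],[0,0,2],100],[[-0.13,0.19,0],[0,0,2],100]]}}

```text
t: 9.3
ee_pos: [379.1, 113.2, 326.3]
tcp_rot: [3.14, -0.095, 0.0]
wrist_force: [0.3, 0.1, -0.8]
gripper_width: 85.5
grasp_force: 0.0
```

```bash
python3 - <<'E'
from h import *
s=get_state();print(s["t"],s["ee_pos"],s["tcp_rot"],s["qpos"])
q=camera("scene");np.save("s4.npy",q,allow_pickle=True)
p=camera("wrist");I=p["image"];np.save("w4.npy",p,allow_pickle=True);print(-p["R"].T@p["t"])
k=-.0701
print(px(p,[606,21.8,148]),px(q,[606,21.8,148]))
u,v=px(q,[606,21.8,100]).astype(int)
c=cv2.resize(q["image"][v-60:v+60,u-110:u+110],(780,425),interpolation=cv2.INTER_CUBIC);print(u-110,v-60)
cv2.imwrite("pics/w4.png",np.vstack([I[:300],c[::2,::2][:212].repeat(1,0)[:,:390].copy() if 0 else cv2.resize(c,(640,300))]))
E
```

```text
9.3 [379.13301841 113.20119458 326.31899671] [ 3.13977146e+00 -9.54165304e-02  1.60119819e-04] [ 7.08453233e-02 -2.57365386e-01  1.80079710e+00 -3.80226532e-04
  1.59809707e+00  1.70239184e+00]
[448.96223851 108.43217018 469.53275573]
[ 441.55875255 -140.51872581] [308.44116291 217.19925698]
198 172
```

View pics/w4.png

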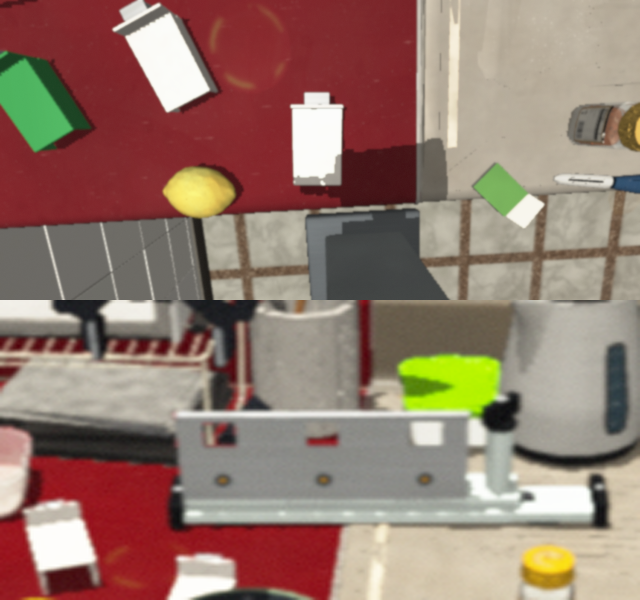

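The panel's slots and brass balls are in full view: balls at scene-crop (224,480), (323,480) and (425,480). The near bracket's shelf is at (291..343, 105..186) and the far white one at (165,60). I'll compute the seats and bracket poses.

```bash
cat >> h.py <<'E'
def plane(p,u,v,n,c0):
    d=p["R"].T@np.linalg.inv(p["mtx"])@np.array([u,v,1.]); c=-p["R"].T@p["t"]
    return c+d*(c0-n@c)/(n@d)
def shelf(p,seed,z=36):
    "white shelf top around a pixel -> corners in world at z"
    I=p["image"].astype(int); m=((I.min(2)>150)&(I.max(2)-I.min(2)<30)).astype(np.uint8)
    m=cv2.morphologyEx(m,cv2.MORPH_OPEN,np.ones((9,9),np.uint8))
    n,l=cv2.connectedComponents(m); k=(l==l[seed[1],seed[0]]).astype(np.uint8)
    r=cv2.minAreaRect(cv2.findNonZero(k)); return k,r,np.array([w(p,*q,z)[:2] for q in cv2.boxPoints(r)])
E
python3 - <<'E'
from h import *
q=np.load("s4.npy",allow_pickle=True).item();p=np.load("w4.npy",allow_pickle=True).item()
n=np.array([1,.0701,0])
for b in((224,480),(323,480),(425,480),(177,413),(467,413)):
    print(b,plane(q,198+b[0]/2.909,172+(b[1]-300)/2.5,n,606).round(1))
for sd in((317,150),(170,70)):
    k,r,c=shelf(p,sd);print(r,c.round(1).tolist(),c.mean(0),[np.linalg.norm(c[i]-c[i-1]).round(1) for i in(0,1)],k.sum())
E
```

```text
(224, 480) [597.9 115.3  64. ]
(323, 480) [604.4  22.4  63.1]
(425, 480) [611.1 -73.1  62.2]
(177, 413) [595.3 152.9 150.3]
(467, 413) [ 613.8 -110.6  147.5]
((316.5, 135.5), (85.0, 49.0), 90.0) [[478.3, 136.4], [475.3, 87.7], [390.9, 91.7], [394.1, 143.2]] [434.63791322 114.75836247] [np.float64(84.5), np.float64(48.8)] 3751
((167.4854736328125, 62.43854522705078), (87.90291595458984, 50.68966293334961), 62.650123596191406) [[540.4, 292.6], [557.7, 246.2], [486.2, 217.4], [466.9, 265.8]] [512.78600679 255.49909311] [np.float64(78.2), np.float64(49.6)] 4327
```

Call:
{"method": "move_arm", "body": {"steps": [[[0.02,0.001,-0.05],[0,0,0],100],[[0.041,0.0025,-0.11],[0,0,0],100],[[0.041,0.0025,-0.17],[0,0,0],100],[[0.041,0.0025,-0.23],[0,0,0],100],[[0.041,0.0025,-0.27],[0,0,0],100],[[0.041,0.0025,-0.3],[0,0,0],100],[[0.041,0.0025,-0.318],[0,0,0],100],[[0.041,0.0025,-0.319],[0,0,0],100]]}}

```text
t: 10.4
ee_pos: [419.0, 114.8, 5.6]
tcp_rot: [3.14, -0.099, -0.007]
wrist_force: [-0.5, 0.7, 0.3]
gripper_width: 85.5
grasp_force: 0.0
```

Call:
{"method": "move_arm", "body": {"steps": [[[0,0,0],[0,0,0],40],[[0,0,0],[0,0,0],40],[[0,0,0],[0,0,0],40],[[0,0,0],[0,0,0],40]], "newtons": 60}}

```text
t: 10.9
ee_pos: [421.7, 115.8, 8.6]
tcp_rot: [-3.14, 0.096, -0.005]
wrist_force: [-0.6, -0.2, 5.9]
gripper_width: 49.2
grasp_force: 62.8
```

Call:
{"method": "move_arm", "body": {"steps": [[[0,0,0.04],[0,0,0],40],[[0.01,-0.01,0.09],[0,0,0],40],[[0.03,-0.05,0.1],[0,0,2],40],[[0.06,-0.1,0.1],[0,0,4],40],[[0.09,-0.15,0.1],[0,0,6],40],[[0.105,-0.19,0.1],[0,0,7.5],40],[[0.105,-0.195,0.095],[0,0,7.5],40],[[0.105,-0.195,0.09],[0,0,7.5],40]]}}

```text
t: 11.9
ee_pos: [524.1, -78.9, 96.4]
tcp_rot: [-3.139, -0.108, 0.003]
wrist_force: [0.1, -0.2, -0.2]
gripper_width: 48.8
grasp_force: 62.7
```

```bash
python3 - <<'E'
from h import *
p=camera("wrist");s=get_state();print(s["t"],s["ee_pos"],s["tcp_rot"],s["wrist_force"],s["gripper_width"])
np.save("w5.npy",p,allow_pickle=True);cv2.imwrite("pics/w5.png",p["image"])
cv2.imwrite("pics/s5.png",camera("scene")["image"])
print([px(p,[605.9+.0698*a,21.7-.9976*a,105]).round().tolist() for a in (95-15,95+15)])
E
```

```text
11.95 [523.32002947 -78.02237     95.51750569] [-3.13792889 -0.10985615  0.00531809] [-0.14614623  0.30860275 -1.50104756] 48.765155251369116
[[273.0, 57.0], [372.0, 57.0]]
```

View pics/w5.png

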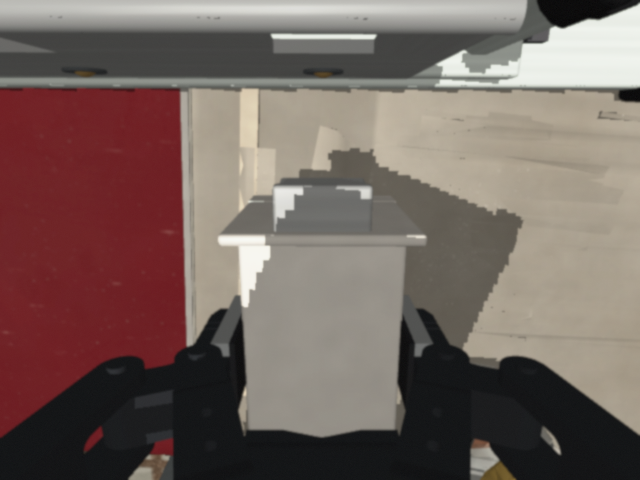

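The hook tongue (u 274–372, centre 323) lines up with slot 0 (u 273–375, centre 324), and the plate is parallel to the panel. Lowering to hang height.

Call:
{"method": "move_arm", "body": {"steps": [[[0,0,-0.006],[0,0,0],40],[[0,0,-0.011],[0,0,0],40],[[0,0,-0.011],[0,0,0],40],[[0,0,-0.011],[0,0,0],40]]}}

```text
t: 12.5
ee_pos: [525.2, -79.0, 86.3]
tcp_rot: [3.14, 0.11, 0.0]
wrist_force: [0.3, 0.5, -1.2]
gripper_width: 49.3
grasp_force: 62.7
```

Call:
{"method": "move_arm", "body": {"steps": [[[0.008,0.0005,-0.001],[0,0,0],40],[[0.016,0.001,-0.001],[0,0,0],40],[[0.024,0.0017,-0.001],[0,0,0],40],[[0.03,0.002,-0.001],[0,0,0],40],[[0.034,0.0024,-0.001],[0,0,0],40],[[0.037,0.0026,-0.001],[0,0,0],40],[[0.039,0.0027,-0.001],[0,0,0],40],[[0.039,0.0027,-0.001],[0,0,0],40]]}}

```text
t: 13.5
ee_pos: [564.2, -76.5, 85.3]
tcp_rot: [-3.14, -0.11, 0.0]
wrist_force: [-1.0, -0.3, -1.6]
gripper_width: 49.1
grasp_force: 62.7
```

Call:
{"method": "move_arm", "body": {"steps": [[[0.0015,0,0],[0,0,0],40],[[0.003,0,0],[0,0,0],40],[[0.003,0,0],[0,0,0],40]]}}

```text
t: 13.88
ee_pos: [567.3, -76.6, 85.3]
tcp_rot: [3.14, 0.11, 0.0]
wrist_force: [-0.1, -0.5, -0.6]
gripper_width: 49.0
grasp_force: 62.7
```

```bash
python3 - <<'E'
from h import *
p=camera("wrist");s=get_state();print(s["t"],s["ee_pos"],s["wrist_force"])
cv2.imwrite("pics/w6.png",p["image"][:300])
E
```

```text
13.925 [567.19911728 -76.51961311  85.3041502 ] [ 0.35173753 -0.27003984 -1.97162819]
```

View pics/w6.png

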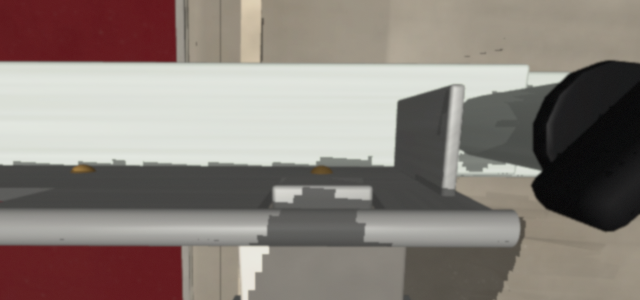

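The hook tongue shows behind the panel's top edge at (273–372,190), so it is through the slot. Continuing until contact.

Call:
{"method": "move_arm", "body": {"steps": [[[0.0015,0,0],[0,0,0],40],[[0.003,0,0],[0,0,0],40],[[0.004,0,0],[0,0,0],40],[[0.004,0,0],[0,0,0],40]]}}

```text
t: 14.42
ee_pos: [569.5, -76.5, 84.9]
tcp_rot: [-3.139, -0.11, 0.006]
wrist_force: [-6.3, -0.5, 2.6]
gripper_width: 49.2
grasp_force: 63.2
```

Call:
{"method": "move_arm", "body": {"steps": [[[-0.001,0,-0.003],[0,0,0],40],[[-0.001,0,-0.006],[0,0,0],40],[[-0.001,0,-0.009],[0,0,0],40],[[-0.001,0,-0.011],[0,0,0],40],[[-0.001,0,-0.011],[0,0,0],40]]}}

```text
t: 15.05
ee_pos: [569.5, -76.5, 74.3]
tcp_rot: [-3.14, -0.11, 0.003]
wrist_force: [-5.9, -1.0, 2.8]
gripper_width: 48.8
grasp_force: 63.3
```

Call:
{"method": "move_arm", "body": {"steps": [[[-0.001,0,-0.003],[0,0,0],40],[[-0.001,0,-0.006],[0,0,0],40],[[-0.001,0,-0.009],[0,0,0],40],[[-0.001,0,-0.012],[0,0,0],40],[[-0.001,0,-0.012],[0,0,0],40]]}}

```text
t: 15.68
ee_pos: [569.5, -76.3, 63.4]
tcp_rot: [-3.139, -0.11, -0.001]
wrist_force: [-5.8, 0.8, 6.6]
gripper_width: 49.4
grasp_force: 63.7
```

Call:
{"method": "move_arm", "body": {"steps": [[[0,0,-0.003],[0,0,0],40],[[0,0,-0.006],[0,0,0],40],[[0,0,-0.006],[0,0,0],40]]}}

```text
t: 16.05
ee_pos: [569.4, -77.0, 61.7]
tcp_rot: [3.139, 0.111, -0.001]
wrist_force: [-19.1, 1.4, 30.9]
gripper_width: 49.0
grasp_force: 67.6
```

Call:
{"method": "move_arm", "body": {"steps": [[[-0.001,0,0.005],[0,0,0],40],[[-0.001,0,0.006],[0,0,0],75],[[-0.001,0,0.006],[0,0,0],75],[[-0.001,0,0.006],[0,0,0],75],[[-0.001,0,0.05],[0,0,0],75],[[-0.01,0,0.1],[0,0,0],75],[[-0.03,0.02,0.15],[0,0,0],75],[[-0.06,0.06,0.19],[0,0,0],75]]}}

```text
t: 17.05
ee_pos: [510.8, -17.9, 247.7]
tcp_rot: [3.139, 0.106, 0.005]
wrist_force: [0.3, 0.4, -0.2]
gripper_width: 64.0
grasp_force: 0.0
```

Call:
{"method": "move_arm", "body": {"steps": [[[0,0.06,0.01],[0,0,0],100],[[-0.02,0.12,0.03],[0,0,4],100],[[-0.03,0.18,0.05],[0,0,10],100],[[-0.04,0.23,0.05],[0,0,14],100],[[-0.05,0.255,0.05],[0,0,17],100],[[-0.05,0.255,0.05],[0,0,17],100],[[-0.05,0.255,0.05],[0,0,17],100]]}}

```text
t: 17.92
ee_pos: [460.1, 237.0, 295.0]
tcp_rot: [3.089, 0.572, -0.0]
wrist_force: [-0.1, -0.6, 0.6]
gripper_width: 85.2
grasp_force: 0.0
```

```bash
cat > look.py <<'E'
from h import *
s=get_state();print(s["t"],s["ee_pos"].round(1),s["tcp_rot"].round(3),s["qpos"].round(2),s["gripper_width"])
p=camera("wrist");np.save("w7.npy",p,allow_pickle=True);cv2.imwrite("pics/w7.png",p["image"])
for b in regions_of(p,"bracket_a"):
    m=b["region"];c=p["image"][m].mean(0).round();v,u=np.nonzero(m);sd=(int(u.mean()),int(v.mean()))
    k,r,cc=shelf(p,sd);print(b["confidence"],sd,c,r,cc.round(1).tolist(),cc.mean(0).round(1))
E
python3 look.py; python3 - <<'E'
from h import *
q=camera("scene");cv2.imwrite("pics/s7.png",cv2.resize(q["image"][172:292,198:418],(780,425),interpolation=cv2.INTER_CUBIC))
for n in("bracket_a","match_packet","lemon"):print(n,[(np.round(b["centre"]).tolist(),round(b["confidence"],2)) for b in boxes_of(q,n)])
E
```

```text
17.925 [460.1 237.  295. ] [ 3.089  0.572 -0.   ] [ 0.31  0.04  1.6  -0.    1.51  1.51] 85.22029530534302
0.91 (169, 102) [131. 207. 115.] ((319.5, 239.5), (479.0, 639.0), 90.0) [[519.8, 561.1], [719.8, 40.5], [272.2, -251.8], [-9.5, 479.6]] [375.6 207.4]
0.89 (323, 129) [250. 251. 252.] ((323.5, 127.0), (102.0, 53.0), 90.0) [[554.7, 297.8], [572.1, 252.5], [485.9, 217.5], [467.3, 265.8]] [520.  258.4]
bracket_a [([581.0, -78.0, 90.0], 0.89), ([515.0, 262.0, 38.0], 0.76)]
match_packet [([356.0, -93.0, 9.0], 0.76)]
lemon [([370.0, 239.0, 41.0], 0.76)]
```

View pics/s7.png

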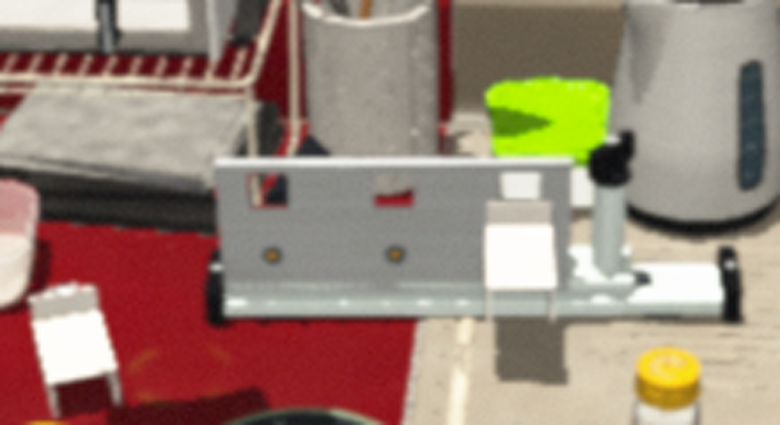

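```bash
python3 - <<'E'
from h import *
q=np.load("s4.npy",allow_pickle=True).item()
for a,b,z in((521,289,91),(521,222,91),(520,203,113)):print(w(q,198+a/3.545,172+b/3.54,z))
M=np.array([605.9,21.7]);ex=np.array([.9976,.0698]);ey=np.array([-.0698,.9976])
S=M-40*ex-95*ey;print("seat0",S,"front",S-40*ex)
E
```

```text
[524.64262794 -79.16063579  91.        ]
[613.55611655 -75.15633428  91.        ]
[606.11811783 -74.57772735 113.        ]
seat0 [572.627 -75.864] front [532.723 -78.656]
```

The bracket is locked square in slot 0 (crop 487–555, 203–289), and its neighbours' slots are free. Going for the second white bracket.

Call:
{"method": "move_arm", "body": {"steps": [[[0.02,0.006,-0.05],[0,0,0],100],[[0.037,0.0126,-0.1],[0,0,0],100],[[0.037,0.0126,-0.16],[0,0,0],100],[[0.037,0.0126,-0.22],[0,0,0],100],[[0.037,0.0126,-0.26],[0,0,0],100],[[0.037,0.0126,-0.28],[0,0,0],100],[[0.037,0.0126,-0.286],[0,0,0],100],[[0.037,0.0126,-0.286],[0,0,0],100]]}}

```text
t: 19.23
ee_pos: [497.4, 250.0, 9.6]
tcp_rot: [-3.089, -0.572, -0.001]
wrist_force: [0.1, 0.4, 0.8]
gripper_width: 85.6
grasp_force: 0.0
```

Call:
{"method": "move_arm", "body": {"steps": [[[0,0,0],[0,0,0],40],[[0,0,0],[0,0,0],40],[[0,0,0],[0,0,0],40],[[0,0,0],[0,0,0],40]]}}

```text
t: 19.73
ee_pos: [498.2, 250.5, 10.9]
tcp_rot: [-3.089, -0.573, -0.005]
wrist_force: [-0.1, 0.2, 6.5]
gripper_width: 49.1
grasp_force: 63.0
```

Call:
{"method": "move_arm", "body": {"steps": [[[0,0,0.04],[0,0,0],40],[[-0.01,-0.02,0.09],[0,0,-2],40],[[-0.01,-0.07,0.1],[0,0,-6],40],[[-0.01,-0.12,0.1],[0,0,-10],40],[[0,-0.17,0.1],[0,0,-14],40],[[0.01,-0.22,0.095],[0,0,-17],40],[[0.019,-0.235,0.086],[0,0,-17],40],[[0.019,-0.235,0.086],[0,0,-17],40]]}}

```text
t: 20.72
ee_pos: [515.3, 14.7, 94.3]
tcp_rot: [-3.139, -0.107, 0.003]
wrist_force: [0.3, 0.4, -0.4]
gripper_width: 49.1
grasp_force: 62.7
```

```bash
python3 - <<'E'
from h import *
p=camera("wrist");s=get_state();print(s["t"],s["ee_pos"],s["tcp_rot"],s["wrist_force"],s["gripper_width"])
cv2.imwrite("pics/w8.png",p["image"])
print([px(p,[605.9,21.7,105]).round().tolist()])
E
```

```text
20.775 [515.06373943  15.7117656   94.51360132] [-3.13853098 -0.10926569  0.00349706] [ 0.34506044  0.28069305 -1.77437112] 48.76870467713385
[[319.0, 47.0]]
```

View pics/w8.png

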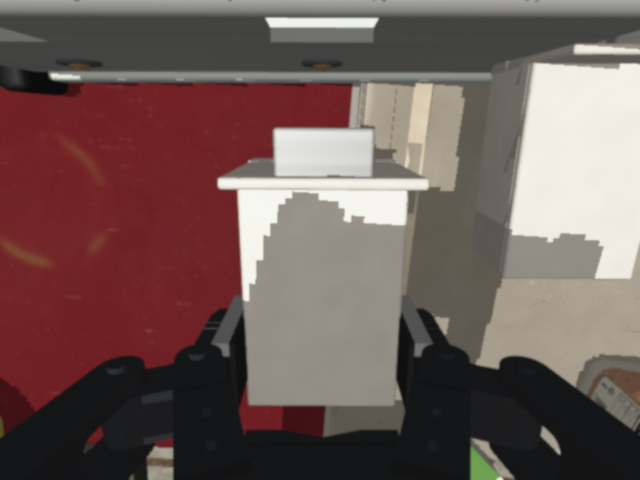

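Slot 1 (u 266–377, centre 322) and the hook (274–374, centre 324) are aligned. Lower, then forward until contact.

Call:
{"method": "move_arm", "body": {"steps": [[[0,-0.0005,-0.005],[0,0,0],40],[[0,-0.0005,-0.009],[0,0,0],40],[[0.005,0,-0.009],[0,0,0],40],[[0.013,0.0005,-0.009],[0,0,0],40],[[0.021,0.001,-0.009],[0,0,0],40],[[0.027,0.0015,-0.009],[0,0,0],40],[[0.031,0.0018,-0.009],[0,0,0],40],[[0.031,0.0018,-0.009],[0,0,0],40]]}}

```text
t: 21.78
ee_pos: [547.1, 16.9, 86.3]
tcp_rot: [3.14, 0.11, 0.0]
wrist_force: [-0.0, -1.0, -1.6]
gripper_width: 49.0
grasp_force: 62.7
```

Call:
{"method": "move_arm", "body": {"steps": [[[0.002,0,0],[0,0,0],40],[[0.004,0,0],[0,0,0],40],[[0.006,0,0],[0,0,0],40],[[0.006,0,0],[0,0,0],40]]}}

```text
t: 22.28
ee_pos: [550.2, 17.0, 85.5]
tcp_rot: [-3.139, -0.111, 0.01]
wrist_force: [-6.9, -0.8, 2.3]
gripper_width: 48.9
grasp_force: 63.1
```

Contact at the expected depth. Lowering past the catch.

Call:
{"method": "move_arm", "body": {"steps": [[[-0.001,0,-0.003],[0,0,0],40],[[-0.001,0,-0.006],[0,0,0],40],[[-0.001,0,-0.01],[0,0,0],40],[[-0.001,0,-0.014],[0,0,0],40],[[-0.001,0,-0.018],[0,0,0],40],[[-0.001,0,-0.022],[0,0,0],40],[[-0.001,0,-0.024],[0,0,0],40],[[-0.001,0,-0.024],[0,0,0],40]]}}

```text
t: 23.28
ee_pos: [550.0, 16.9, 64.4]
tcp_rot: [3.14, 0.11, -0.007]
wrist_force: [-15.1, 0.0, 18.6]
gripper_width: 49.0
grasp_force: 65.4
```

Call:
{"method": "move_arm", "body": {"steps": [[[-0.001,0,-0.003],[0,0,0],40],[[-0.001,0,-0.005],[0,0,0],40],[[-0.001,0,-0.005],[0,0,0],40]]}}

```text
t: 23.65
ee_pos: [550.0, 16.8, 63.2]
tcp_rot: [3.139, 0.11, -0.005]
wrist_force: [-22.5, -0.1, 38.0]
gripper_width: 48.9
grasp_force: 68.4
```

Call:
{"method": "move_arm", "body": {"steps": [[[0,0,0.006],[0,0,0],40],[[0,0,0.006],[0,0,0],75],[[0,0,0.006],[0,0,0],75],[[0,0,0.006],[0,0,0],75],[[0,0,0.05],[0,0,0],75],[[-0.03,-0.01,0.1],[0,0,0],75],[[-0.06,-0.05,0.15],[0,0,0],75],[[-0.1,-0.1,0.2],[0,0,0],75]]}}

```text
t: 24.65
ee_pos: [463.9, -67.3, 242.4]
tcp_rot: [3.139, 0.112, 0.003]
wrist_force: [0.3, -0.5, 0.3]
gripper_width: 63.8
grasp_force: 0.0
```

```bash
python3 - <<'E'
from h import *
s=get_state();print(s["t"],s["ee_pos"].round(1),s["tcp_rot"].round(3),s["gripper_width"])
q=camera("wrist");p=camera("top");np.save("w9.npy",q,allow_pickle=True)
for n,c in(("w",q),("t",p)):
  for b in regions_of(c,"spice_a")[:3]:
    v,u=np.nonzero(b["region"]);print(n,b["confidence"],u.min(),u.max(),v.min(),v.max(),c["image"][b["region"]].mean(0).round())
for c in(q,p):
    h=cv2.inRange(cv2.cvtColor(c["image"],cv2.COLOR_BGR2HSV),(18,150,120),(30,255,255))
    n,l,st,ce=cv2.connectedComponentsWithStats(h)
    for i in range(1,n):
        if st[i,4]>80: print(st[i],ce[i],w(c,*ce[i],100).round(1))
cv2.imwrite("pics/w9.png",q["image"])
E
```

```text
24.65 [463.9 -67.3 242.4] [3.139e+00 1.120e-01 3.000e-03] 63.82200741513648
w 0.9 415 503 222 309 [ 73. 112. 137.]
t 0.55 381 394 273 290 [ 93. 170. 207.]
[  0 253  18  37 422] [  6.24170616 270.96208531] [411.  162.9 100. ]
[ 448  255   54   53 1422] [476.0583685  282.07032349] [ 427.6 -185.6  100. ]
[629 148  11  12  83] [634.38554217 152.57831325] [ 785.5 -828.1  100. ]
[382 275  12  15  81] [388.5308642  283.61728395] [ 423.4 -188.7  100. ]
[212 284  28  20 416] [226.01201923 293.36057692] [386.1 232.  100. ]
```

View pics/w9.png

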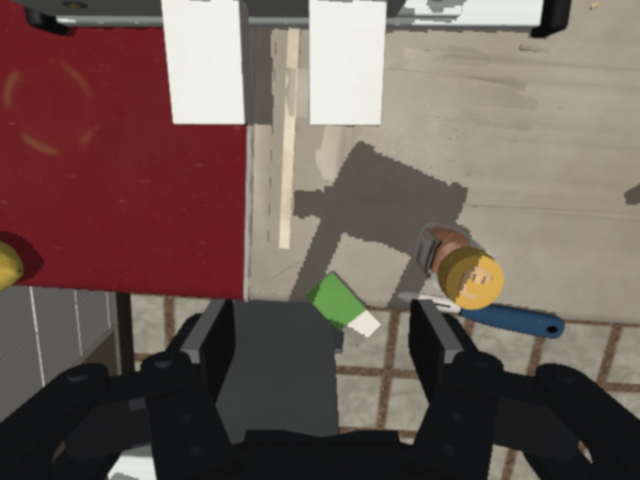

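Both brackets sit square in slots 0 and 1 (shelves at 165–243 and 310–384, v 0–123). The jar's cap is centred at about (471,277), i.e. (430,-182). Fetching the jar.

Call:
{"method": "move_arm", "body": {"steps": [[[-0.01,-0.05,0],[0,0,0],100],[[-0.034,-0.1,0],[0,0,0],100],[[-0.034,-0.1145,-0.04],[0,0,0],100],[[-0.034,-0.1145,-0.09],[0,0,0],100],[[-0.034,-0.1145,-0.14],[0,0,0],100],[[-0.034,-0.1145,-0.18],[0,0,0],100],[[-0.034,-0.1145,-0.195],[0,0,0],100],[[-0.034,-0.1145,-0.195],[0,0,0],100]]}}

```text
t: 25.85
ee_pos: [429.3, -180.0, 44.1]
tcp_rot: [-3.137, -0.111, 0.005]
wrist_force: [0.2, 0.2, -0.3]
gripper_width: 85.6
grasp_force: 0.0
```

Call:
{"method": "move_arm", "body": {"steps": [[[0,0,0],[0,0,0],30],[[0,0,0],[0,0,0],30],[[0,0,0],[0,0,0],30],[[0,0,0],[0,0,0],30]], "newtons": 30}}

```text
t: 26.35
ee_pos: [431.4, -182.2, 47.4]
tcp_rot: [3.137, 0.109, 0.005]
wrist_force: [-0.6, -0.2, 6.5]
gripper_width: 45.3
grasp_force: 30.2
```

Call:
{"method": "move_arm", "body": {"steps": [[[0,0,0.04],[0,0,0],30],[[0.01,0.01,0.09],[0,0,0],30],[[0.04,0.03,0.112],[0,0,0],30],[[0.07,0.06,0.112],[0,0,0],30],[[0.1,0.09,0.112],[0,0,0],30],[[0.125,0.106,0.112],[0,0,0],30],[[0.137,0.106,0.112],[0,0,0],30],[[0.137,0.106,0.112],[0,0,0],30]]}}

```text
t: 27.35
ee_pos: [567.1, -75.6, 157.4]
tcp_rot: [3.139, 0.11, -0.001]
wrist_force: [-0.6, -0.6, -1.1]
gripper_width: 45.4
grasp_force: 31.5
```

```bash
python3 - <<'E'
from h import *
s=get_state();print(s["t"],s["ee_pos"].round(1),s["tcp_rot"].round(3),s["gripper_width"],s["wrist_force"])
q=np.load("w9.npy",allow_pickle=True).item()
print([w(q,u,123.5,91).round(1).tolist() for u in(310,381,172,243)])
E
```

```text
27.35 [567.1 -75.6 157.4] [ 3.139e+00  1.100e-01 -1.000e-03] 45.389713419398156 [-0.61217374 -0.58433177 -1.05404415]
[[532.1, -54.4, 91.0], [535.7, -103.4, 91.0], [525.2, 40.7, 91.0], [528.8, -8.3, 91.0]]
```

Call:
{"method": "move_arm", "body": {"steps": [[[0.004,0,-0.006],[0,0,0],30],[[0.004,0,-0.012],[0,0,0],30],[[0.004,0,-0.016],[0,0,0],30],[[0.004,0,-0.018],[0,0,0],30],[[0.004,0,-0.018],[0,0,0],30]]}}

```text
t: 27.98
ee_pos: [570.8, -75.2, 139.3]
tcp_rot: [-3.14, -0.11, 0.001]
wrist_force: [0.3, -0.0, -1.0]
gripper_width: 45.0
grasp_force: 31.5
```

Call:
{"method": "move_arm", "body": {"steps": [[[0,0,-0.001],[0,0,0],30],[[0,0,-0.002],[0,0,0],30],[[0,0,-0.003],[0,0,0],30],[[0,0,-0.003],[0,0,0],30]]}}

```text
t: 28.48
ee_pos: [571.2, -75.2, 137.4]
tcp_rot: [3.139, 0.11, 0.001]
wrist_force: [-1.3, 0.7, 4.7]
gripper_width: 45.3
grasp_force: 31.6
```

Call:
{"method": "move_arm", "body": {"steps": [[[0,0,0.001],[0,0,0],60],[[0,0,0.001],[0,0,0],75],[[0,0,0.001],[0,0,0],85],[[0,0,0.02],[0,0,0],85],[[0,0,0.06],[0,0,0],85],[[0,0,0.11],[0,0,0],85],[[-0.03,-0.03,0.15],[0,0,0],85],[[-0.08,-0.08,0.17],[0,0,0],85]]}}

```text
t: 29.48
ee_pos: [499.8, -148.5, 308.7]
tcp_rot: [3.135, 0.114, 0.012]
wrist_force: [0.1, -2.1, -0.4]
gripper_width: 72.8
grasp_force: 0.0
```

Call:
{"method": "move_arm", "body": {"steps": [[[-0.04,-0.06,0],[0,0,0],85],[[-0.08,-0.12,0],[0,0,0],85],[[-0.12,-0.17,0],[0,0,0],85],[[-0.12,-0.17,0],[0,0,0],85]]}}

```text
t: 29.98
ee_pos: [376.4, -320.4, 305.3]
tcp_rot: [3.137, 0.103, 0.002]
wrist_force: [0.2, 0.6, -1.8]
gripper_width: 72.6
grasp_force: 0.0
```

```bash
python3 - <<'E'
from h import *
s=get_state();print(s["t"],s["ee_pos"].round(1),s["wrist_force"])
q=camera("scene");p=camera("top")
for n in("bracket_a","spice_a","salt_shaker","lemon","match_packet","mug"):print(n,[[(np.round(b["centre"]).tolist(),round(b["confidence"],2)) for b in boxes_of(c,n)][:4] for c in (q,p)])
a=cv2.resize(q["image"][150:350,120:440],(640,400));b=p["image"][170:320,150:470]
cv2.imwrite("pics/f.png",np.vstack([a,cv2.resize(b,(426,200))if 0 else cv2.copyMakeBorder(cv2.resize(b,(426,200)),0,0,0,214,cv2.BORDER_CONSTANT)]))
E
```

```text
29.975 [ 376.4 -320.4  305.3] [ 0.21987583  0.62240059 -1.78524412]
bracket_a [[([489.0, 403.0, 38.0], 0.74), ([611.0, -0.0, 91.0], 0.62), ([571.0, 22.0, 91.0], 0.61), ([540.0, -84.0, 92.0], 0.51)], [([599.0, -70.0, 89.0], 0.86), ([572.0, 22.0, 92.0], 0.72), ([634.0, -3.0, 37.0], 0.52)]]
spice_a [[([539.0, -68.0, 155.0], 0.57)], [([559.0, -76.0, 192.0], 0.65)]]
salt_shaker [[], []]
lemon [[([608.0, 1.0, 92.0], 0.54)], [([386.0, 240.0, 49.0], 0.74)]]
match_packet [[([358.0, -91.0, 7.0], 0.86), ([608.0, -1.0, 91.0], 0.68)], [([352.0, -98.0, 13.0], 0.81), ([638.0, -142.0, 146.0], 0.49)]]
mug [[([510.0, -410.0, 74.0], 0.59), ([569.0, 20.0, 92.0], 0.45), ([360.0, -89.0, 9.0], 0.31)], [([535.0, -415.0, 58.0], 0.79)]]
```

View pics/f.png

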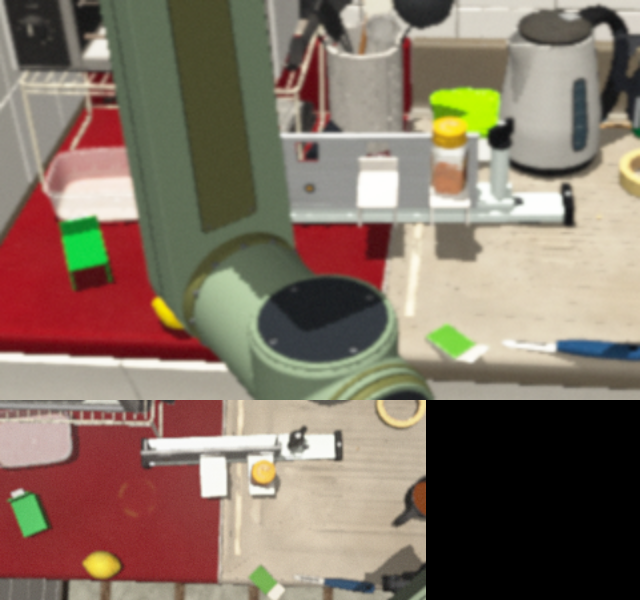

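The jar stands upright on bracket 0 (450,165), and bracket 1 (378,185) is square and locked. No white bracket or jar is left on the worktop, and the lemon, match packet, mug and green look-alike are undisturbed. Handing in.

```bash
python3 -c "
from rig import *
print(finish_job())"
```

```text
the job is handed in; nothing more can be done
None
```

I handed the job in, but the hand-in gave no verdict. The panel is at the left stop with the knob turned clockwise to its stop; both white brackets are snapped into the right and middle slots, and the only jar, the yellow-capped one, stands upright on the right bracket.

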